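# Find the rocking jar cover and press it home

## Robot

A 7-joint arm with a two-finger parallel gripper is mounted at the origin on the work surface. World frame = base frame: x ahead of the robot, y to its left, z up, the work surface at z = 0. Lengths are in m, angles in rad, forces in N, time in s.
With the tool pointing down it reaches from about 0.425 to 0.875 m from the base axis. Payload 4.7 kg.
Tool frame: the origin (TCP) lies on the centre line of the jaws, within the pads' length; the fingertips stand ahead of it and the grasp point (between the pads) lies 2 mm behind it (nose_length is the z of the fingertips in the tool frame, in m); z points along the fingers, y is the line along which they close (so a half turn about z gives the same grasp; the last joint's range is limited). The gripper opens to 87 mm and grips with 3 to 60 N. Pads are 19 mm wide; open, the fingers measure 117 mm over their backs; the gripper's body (75 mm by 190 mm) begins 51 mm behind the grasp point.
Start: joints at [-1.25, 0.321, -0.07, 1.45, 0.023, 1.371, -0.057], TCP at [0.196, 0.62, 0.24] pointing down, gripper open.
Joint ranges: [-2.86, 2.86], [-0.3, 2.09], [-1.38, 1.24], [0.06, 2.45], [-1.56, 4.7], [0.09, 2.05], [-2.69, 2.69]. Speed limits (rad/s): [2.57, 2.57, 3.14, 3.14, 3.14, 3.14, 3.14].

## Interface

Orientations are given as a rotation vector (axis times angle).
In Python, from bench import * gives the robot as it stands.
- The arm moves only by the tool send_rows, never from a script. Its arguments are lists of equal length, an entry for each row: "xyz": the shift along the tool's x, y, z in mm, a list of three; "dr": the turn, a rotation vector about the tool's x, y, z in rad, a list of three. A call has exactly 10 rows; each row is the pose to reach, as a shift and turn from the pose commanded when the call began, along the tool's axes at that moment; what a row does not reach only later rows make up. A row lasts 1/12 s, in which the tool goes at most 41.7 mm and 7.16 degrees, less where a joint would pass 70% of its speed; a pose out of reach is approached as far as the arm can. A call with a gripper value outside its range is refused whole. "jaw" is the finger opening in mm, from 0 to 87, set as the call begins (left out, the last holds). The fingers move at their own pace and stop on an object; "grip_force" is the grip in N (left out, the last holds). Time passes only in rows, so rows that repeat a pose let the fingers close, or fill a call up. It gives the time, the measured TCP pose, the force, the opening and the grip force at its end, in the units of the state.
- get_state(): the state, without advancing time (a new reading comes with each control period).
- get_image(name): name is "side" or "top"; returns the picture (384x512x3 uint8, red, green, blue); there is no depth.
- calibration(name): a dict with "vfov" (degrees; the focal length in pixels is half the picture's height over the tangent of half this angle, whatever the lens; pixels are square), "cx", "cy" (the principal point, pixels), "rvec" (rotation vector, rad) and "tvec" (3), from world to camera coordinates, as OpenCV has them. Camera axes: x right, y down, z forward; pixel columns grow to the right and rows downward; lengths in m; the calibration is good to about 2 mm. A picture is of the moment at which its call begins. calibration takes no time and is no camera call.
- close_job(): hands the job in; it is judged then, once.
The state is a dict: "time": time; "joint_positions": joint angles; "qd": joint speeds; "joint_torque": joint torques, N m; "position": TCP position; "tool_rot": TCP orientation; "ft_force": force on the tool from outside, world axes, zero at the start; "torque": the same for the moment, N m; "grip_width": opening from 0.0 (shut) to 1.0 (fully open); "grip_force": force on a finger pad.
Only numpy, scipy, OpenCV 4.12 (cv2) and the standard library are available. Lean on these libraries where they do the work, as an engineer would, in place of code of your own. Each camera call takes 0.05 s, during which the arm holds its last target. There are 200 camera calls.

## Task

One of the four gold jar covers in the make-up tray is not seated, though they all look alike: press the covers near their rims until you find the one that rocks, letting it visibly tip, then push that one straight down in the middle until it is fully home and sits level. Only touch and press the covers, never lift or shift one, and leave the lipstick, the bottle and the compact standing beside the tray where they are.

Things in the scene. Friction and masses are not known exactly. Their poses are not given: they have to be found in the camera images.
- cover_p_top (a point): top centre of one of four identical round ribbed gold jar covers, 72 mm across, 22 mm tall, flat-topped, z axis up. All four tops start level, 48.5 mm above the bench (the jars differ in height): looks and height do not tell the loose one, and which one is loose, and which cover is where, varies. A firm cover rests on a ring 57 mm across and does not give to a press near its rim
- cover_q_top (a point): top centre of one of four identical round ribbed gold jar covers, 72 mm across, 22 mm tall, flat-topped, z axis up. All four tops start level, 48.5 mm above the bench (the jars differ in height): looks and height do not tell the loose one, and which one is loose, and which cover is where, varies. A firm cover rests on a ring 57 mm across and does not give to a press near its rim
- cover_r_top (a point): top centre of one of four identical round ribbed gold jar covers, 72 mm across, 22 mm tall, flat-topped, z axis up. All four tops start level, 48.5 mm above the bench (the jars differ in height): looks and height do not tell the loose one, and which one is loose, and which cover is where, varies. A firm cover rests on a ring 57 mm across and does not give to a press near its rim
- cover_s_top (a point): top centre of one of four identical round ribbed gold jar covers, 72 mm across, 22 mm tall, flat-topped, z axis up. All four tops start level, 48.5 mm above the bench (the jars differ in height): looks and height do not tell the loose one, and which one is loose, and which cover is where, varies. A firm cover rests on a ring 57 mm across and does not give to a press near its rim
- tray: fixed black make-up tray with aluminium edges, 250 x 250 mm, walls 32 mm high including the edging, holding the four jars at (+-50, +-50) mm from its centre along its own x and y axes; origin at the centre of its underside, on the bench; z up
- lipstick_mid (a point): bystander: open red lipstick in a black case, standing, 22 mm across, 69 mm tall; the point is its centre, half-way up
- foundation_mid (a point): bystander: skin-coloured foundation bottle with black cap, standing, 38 mm across, 85 mm tall; the point is its centre, half-way up
- compact_mid (a point): bystander: closed round powder compact, magenta top, lying flat, 68 mm across, 15 mm tall; the point is its centre, half-way up
- cover_p: the cover of cover_p_top; origin 22 mm under its top. If loose, it balances on a stiff 10 mm plug: a 1 to 4 N press 20 to 30 mm off its centre tips that side down 3 to 7 mm (0.28 rad) and it levels when let go; pressed in the middle with over 9 N it sinks 7 mm to a hard stop and stays (top at 41.5 mm). 60 g, kept in place by a 15 mm skirt round the jar
- cover_q: the cover of cover_q_top; origin 22 mm under its top. If loose, it balances on a stiff 10 mm plug: a 1 to 4 N press 20 to 30 mm off its centre tips that side down 3 to 7 mm (0.28 rad) and it levels when let go; pressed in the middle with over 9 N it sinks 7 mm to a hard stop and stays (top at 41.5 mm). 60 g, kept in place by a 15 mm skirt round the jar
- cover_r: the cover of cover_r_top; origin 22 mm under its top. If loose, it balances on a stiff 10 mm plug: a 1 to 4 N press 20 to 30 mm off its centre tips that side down 3 to 7 mm (0.28 rad) and it levels when let go; pressed in the middle with over 9 N it sinks 7 mm to a hard stop and stays (top at 41.5 mm). 60 g, kept in place by a 15 mm skirt round the jar
- cover_s: the cover of cover_s_top; origin 22 mm under its top. If loose, it balances on a stiff 10 mm plug: a 1 to 4 N press 20 to 30 mm off its centre tips that side down 3 to 7 mm (0.28 rad) and it levels when let go; pressed in the middle with over 9 N it sinks 7 mm to a hard stop and stays (top at 41.5 mm). 60 g, kept in place by a 15 mm skirt round the jar
Mind the look-alikes: they are no part of the job. Leave any grey or white look-alike of the cover_s alone. What is shaped like the cover_r but blue is not meant.

How it is judged:
On the way, in this order (a step that is already met when the one before it is completed fails the run):
1. the loose cover has been made to rock (tilted more than 0.08 rad by a press from above) (((angle between cover_p_top's own z axis and vertical above 0.08 rad and contact force between the fingers and cover_p above 0.05 N) or (angle between cover_q_top's own z axis and vertical above 0.08 rad and contact force between the fingers and cover_q above 0.05 N) or (angle between cover_r_top's own z axis and vertical above 0.08 rad and contact force between the fingers and cover_r above 0.05 N) or (angle between cover_s_top's own z axis and vertical above 0.08 rad and contact force between the fingers and cover_s above 0.05 N))).
2. that cover has gone down to its seat and lies level (height (world z) of any of cover_p_top, cover_q_top, cover_r_top, cover_s_top below 0.043 m and angle between each of cover_p_top, cover_q_top, cover_r_top, cover_s_top's own z axis and vertical below 0.05 rad), for 0.2 s.
At the end, for the whole second after the job is handed in: one cover (the loose one) has gone down at least 5.5 of its 7 mm, all four lie level within 0.05 rad, at rest, and within 12 mm of where they started (all of step 2 and distance of each of cover_p_top, cover_q_top, cover_r_top, cover_s_top from where it was at the start of the episode below 0.012 m and linear speed of each of cover_p, cover_q, cover_r, cover_s below 0.02 m/s); the robot touches nothing.
It fails at once if a cover was lifted or shifted (more than 15 mm from its start) (distance of any of cover_p_top, cover_q_top, cover_r_top, cover_s_top from where it was at the start of the episode above 0.015 m).
It fails at once if the lipstick, bottle or compact was moved more than 25 mm or tipped (distance of any of lipstick_mid, foundation_mid, compact_mid from where it was at the start of the episode above 0.025 m or angle between any of lipstick_mid, foundation_mid, compact_mid's own z axis and vertical above 0.4 rad).
It also fails if it takes over 51 s, if anything falls off the work surface, if the arm or the gripper's body presses on something with over 40 N, if the wrist force passes 120 N, or if a joint passes its speed limit or range.

## Working session

There is one attempt and no reset: what is moved stays moved. The work goes in short steps, Python scripts to look and compute and a tool call to move; the robot and the scene stay as the last step left them, time stands still between calls to the robot, and variables do not carry over. Pictures are saved under pics/ and viewed, at most 10 in all, crops included, and the job is handed in when it is done.

Besides the shell and the picture viewer there is one more tool, called after ">>>" as name(argument=value, ...) on one line, values as JSON. send_rows: Moves the arm, as the interface text tells. Its arguments: {"type":"object","properties":{"xyz":{"type":"array"},"dr":{"type":"array"},"jaw":{"type":"number"},"grip_force":{"type":"number"}},"required":["xyz","dr"]}

```bash
mkdir -p pics; ls; python3 - <<'E'
from bench import *
import cv2
s=get_state()
for k,v in s.items(): print(k,v)
try: print(nose_length)
except Exception as e: print(e)
for n in("top","side"):
    print(n,calibration(n)); cv2.imwrite(f"pics/{n}0.png",get_image(n)[:,:,::-1])
E
```

```text
pics
time 0.0
joint_positions [-1.2499241   0.32183303 -0.0700565   1.45167521  0.02260614  1.37079121
 -0.0569213 ]
qd [-1.17725407e-03  1.46240210e-03  1.62204791e-03 -9.01144976e-04
 -2.98677057e-03 -9.34147682e-05  1.91599184e-03]
joint_torque [ 7.05242583e-04 -4.91294432e+01 -4.03346876e-01 -3.12519479e+01
 -6.38628239e-02  4.38720058e-02  1.66864388e-04]
position [0.19619681 0.61913739 0.23845465]
tool_rot [-4.79986747e-01 -3.10452404e+00  3.00287732e-03]
ft_force [ 0.1601044   0.43225308 -0.1436524 ]
torque [-0.00532168 -0.02883186  0.01122675]
grip_force 0.0
grip_width 0.9998524380135504
0.017
top {'vfov': 43.91878501183003, 'cx': 253.6081587422142, 'cy': 187.88864039791824, 'rvec': array([ 2.12661131, -2.15674146,  0.16159131]), 'tvec': array([0.09034961, 0.57384815, 1.28382874])}
side {'vfov': 48.666287903332034, 'cx': 257.66205480278063, 'cy': 194.4430061374197, 'rvec': array([ 0.08364286, -2.70261763,  1.58868619]), 'tvec': array([0.59082733, 0.04112706, 1.23370862])}
```

View pics/top0.png

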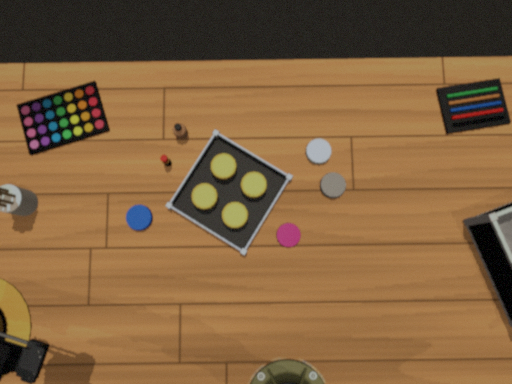

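View pics/side0.png

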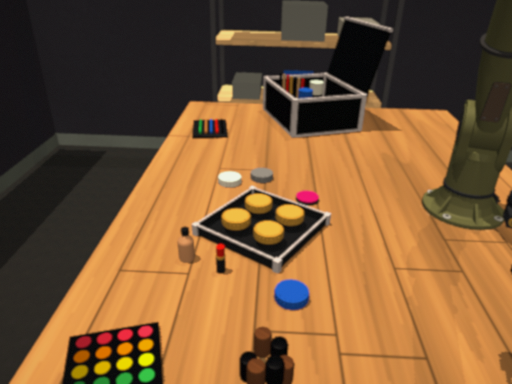

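The top picture shows the gold covers at about (223,166), (254,185), (204,196) and (235,215). The blue disc (139,218), white disc (318,151), grey disc (332,185) and magenta compact (288,235) are not the ones meant. The bottle is at (180,131) and the lipstick at (166,160). Next I measure the gold covers.

```bash
cat > h.py <<'E'
from bench import *
import numpy as np, cv2
from scipy.spatial.transform import Rotation as R
def ray(n,uv,z):
    c=calibration(n); f=192/np.tan(np.radians(c["vfov"]/2))
    M=R.from_rotvec(c["rvec"]).as_matrix(); o=-M.T@c["tvec"]
    d=M.T@np.array([(uv[0]-c["cx"])/f,(uv[1]-c["cy"])/f,1]); return o+d*(z-o[2])/d[2]
def gold(im,lo=(20,90,90),hi=(35,255,255)):
    return cv2.inRange(cv2.cvtColor(im,cv2.COLOR_RGB2HSV),lo,hi)
def totool(p):
    s=get_state(); return R.from_rotvec(s["tool_rot"]).inv().apply(np.array(p)-s["position"])*1000
E
python3 - <<'E'
from h import *
im=cv2.imread("pics/top0.png")[:,:,::-1].copy()
print(cv2.cvtColor(im,cv2.COLOR_RGB2HSV)[[166,185,150,230],[223,254,60,150]])
m=gold(im); m[:120]=0;m[260:]=0
n,l,st,ce=cv2.connectedComponentsWithStats(m)
P=[]
for i in range(1,n):
    if st[i,4]>150:
        p=ray("top",ce[i],0.0485); P.append(p); print(ce[i],st[i],p.round(4))
P=np.array(P); print(P.mean(0)); print(np.linalg.norm(P[:,None]-P[None],axis=2).round(3))
for nm,uv,z in[("lip",(166,160),.03),("bot",(179,130),.06),("comp",(288,235),.015)]: print(nm,ray("top",uv,z).round(3))
s=get_state();M=R.from_rotvec(s["tool_rot"]).as_matrix();print(M.round(3))
cv2.imwrite("pics/crop0.png",cv2.resize(im[120:260,130:350],None,fx=3.5,fy=3.5,interpolation=2)[:,:,::-1])
E
```

```text
[[ 30 106 175]
 [ 30 106 173]
 [ 15 139 161]
 [ 15 142 163]]
[222.98239437 165.29049296] [210 152  27  27 568] [0.6395 0.1671 0.0485]
[253.29842932 183.80453752] [240 171  27  27 573] [0.5858 0.083  0.0485]
[203.91752577 195.43127148] [191 182  27  28 582] [0.5552 0.2203 0.0485]
[234.31472081 214.14720812] [221 201  28  27 591] [0.5019 0.1364 0.0485]
[0.57061767 0.15169493 0.0485    ]
[[0.    0.1   0.1   0.141]
 [0.1   0.    0.141 0.1  ]
 [0.1   0.141 0.    0.099]
 [0.141 0.1   0.099 0.   ]]
lip [0.661 0.33  0.03 ]
bot [0.74  0.289 0.06 ]
comp [ 0.444 -0.012  0.015]
[[-0.953  0.302 -0.   ]
 [ 0.302  0.953 -0.002]
 [-0.    -0.002 -1.   ]]
```

View pics/crop0.png

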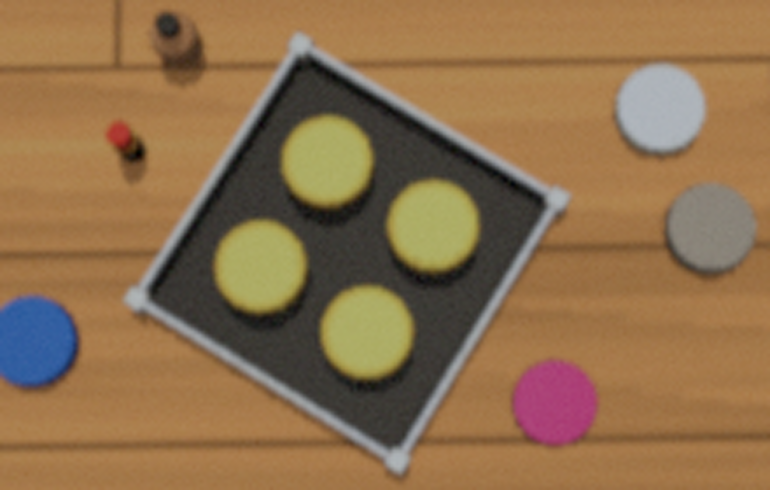

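The four gold covers form an exact 100 mm square, which matches the tray: A(.6395,.167), B(.586,.083), C(.555,.220), D(.502,.136). The crop shows them inside the tray frame, and the blue, white and grey discs are outside it. I'm moving to C first, with the fingers shut.

>>> send_rows(xyz=[[-20,-12,0],[-55,-34,5],[-92,-57,10],[-129,-80,20],[-166,-103,30],[-203,-126,40],[-240,-149,50],[-277,-172,60],[-314,-195,65],[-345,-214,70]], dr=[[0,0,0],[0,0,0],[0,0,0],[0,0,0],[0,0,0],[0,0,0],[0,0,0],[0,0,0],[0,0,0],[0,0,0]], jaw=0, grip_force=10)

```text
time: 0.93
position: [0.4518, 0.3203, 0.1708]
tool_rot: [-0.48, -3.104, 0.001]
ft_force: [0.6, 0.8, 0.4]
grip_width: 0.324
grip_force: 0.0
```

>>> send_rows(xyz=[[-30,-19,5],[-60,-38,10],[-80,-50,20],[-93,-58,30],[-93,-58,40],[-93,-58,50],[-93,-58,60],[-93,-58,70],[-93,-58,76],[-93,-58,76]], dr=[[0,0,0],[0,0,0],[0,0,0],[0,0,0],[0,0,0],[0,0,0],[0,0,0],[0,0,0],[0,0,0],[0,0,0]])

```text
time: 1.77
position: [0.5206, 0.2396, 0.0937]
tool_rot: [-0.476, -3.103, 0.002]
ft_force: [0.2, 0.1, -0.3]
grip_width: 0.003
grip_force: 0.0
```

```bash
cat > st.py <<'E'
from h import *
s=get_state(); print(s["time"],s["position"].round(4) if hasattr(s["position"],'round') else s["position"],s["tool_rot"],s["ft_force"],s["grip_width"])
for n,p in dict(A=(.6395,.1671),B=(.5858,.083),C=(.5552,.2203),D=(.5019,.1364)).items(): print(n,totool(p+(.0655,)).round(1))
E
python3 st.py
```

```text
1.7667 [0.5206 0.2396 0.0937] [-4.76334633e-01 -3.10271587e+00  2.44382200e-03] [ 0.16534694  0.06012452 -0.28114575] 0.003241110498087061
A [-135.2  -33.5   28. ]
B [-109.2 -129.8   28.2]
C [-38.8  -8.   28.2]
D [ -13.2 -104.1   28.4]
```

>>> send_rows(xyz=[[0,0,0],[0,0,5],[0,0,10],[0,0,15],[0,0,20],[0,0,20],[0,0,20],[0,0,20],[0,0,20],[0,0,20]], dr=[[0,0,0],[0,0,0],[0,0,0],[0,0,0],[0,0,0],[0,0,0],[0,0,0],[0,0,0],[0,0,0],[0,0,0]])

```text
time: 2.6
position: [0.5226, 0.239, 0.0759]
tool_rot: [0.48, 3.104, 0.001]
ft_force: [0.6, 0.2, 0.2]
grip_width: 0.008
grip_force: 0.0
```

```bash
python3 st.py
```

```text
2.6 [0.5226 0.239  0.0759] [4.80012676e-01 3.10416380e+00 7.27689860e-04] [0.55415813 0.22083304 0.22473847] 0.008214367597705273
A [-133.1  -33.3   10.4]
B [-107.3 -129.7   10.4]
C [-36.7  -8.   10.4]
D [ -11.2 -104.1   10.4]
```

>>> send_rows(xyz=[[-4,-3,0],[-8,-6,0],[-12,-8,0],[-12,-8,3],[-12,-8,6],[-12,-8,8],[-12,-8,9],[-12,-8,10],[-12,-8,10.5],[-12,-8,11]], dr=[[0,0,0],[0,0,0],[0,0,0],[0,0,0],[0,0,0],[0,0,0],[0,0,0],[0,0,0],[0,0,0],[0,0,0]])

```text
time: 3.43
position: [0.5313, 0.2279, 0.0646]
tool_rot: [-0.48, -3.105, -0.0]
ft_force: [-0.7, 0.5, 0.6]
grip_width: 0.005
grip_force: 0.3
```

>>> send_rows(xyz=[[0,0,0.5],[0,0,0.5],[0,0,1],[0,0,1],[0,0,1.5],[0,0,1.5],[0,0,1.5],[0,0,1.5],[0,0,1.5],[0,0,1.5]], dr=[[0,0,0],[0,0,0],[0,0,0],[0,0,0],[0,0,0],[0,0,0],[0,0,0],[0,0,0],[0,0,0],[0,0,0]])

```text
time: 4.27
position: [0.5314, 0.2277, 0.0631]
tool_rot: [-0.48, -3.105, -0.0]
ft_force: [-0.8, 0.2, 1.0]
grip_width: 0.002
grip_force: 0.5
```

```bash
python3 st.py
```

```text
4.2667 [0.5314 0.2277 0.0631] [-4.79950699e-01 -3.10466334e+00 -1.00505605e-04] [-0.75161818  0.20979741  1.00553794] 0.0022087927499100956
A [-121.4  -25.1   -2.4]
B [ -95.6 -121.5   -2.4]
C [-25.    0.1  -2.4]
D [  0.5 -96.   -2.4]
```

The tip is 2.4 mm below the cover top with only 1 N, so C is probably the loose one. I'll press a little deeper.

>>> send_rows(xyz=[[0,0,0.5],[0,0,1],[0,0,1.5],[0,0,2],[0,0,2],[0,0,2],[0,0,2],[0,0,2],[0,0,2],[0,0,2]], dr=[[0,0,0],[0,0,0],[0,0,0],[0,0,0],[0,0,0],[0,0,0],[0,0,0],[0,0,0],[0,0,0],[0,0,0]])

```text
time: 5.1
position: [0.5313, 0.228, 0.0619]
tool_rot: [-0.48, -3.104, -0.001]
ft_force: [-4.6, 1.0, 6.6]
grip_width: 0.005
grip_force: 3.8
```

```bash
python3 st.py; python3 - <<'E'
from h import *
a=cv2.imread("pics/side0.png");b=get_image("side")[:,:,::-1]
c=[cv2.resize(i[180:270,190:340],None,fx=5,fy=3.3*1.0 and 5,interpolation=2)[:300*2] for i in(a,b)]
cv2.imwrite("pics/tip.png",cv2.resize(np.vstack(c),(500,600)))
E
```

```text
5.1 [0.5313 0.228  0.0619] [-4.79841885e-01 -3.10446374e+00 -7.80801810e-04] [-4.61249639  1.01104641  6.5814102 ] 0.0051542380994375435
A [-121.5  -25.3   -3.7]
B [ -95.7 -121.7   -3.7]
C [-25.1  -0.1  -3.6]
D [  0.4 -96.2  -3.7]
```

View pics/tip.png

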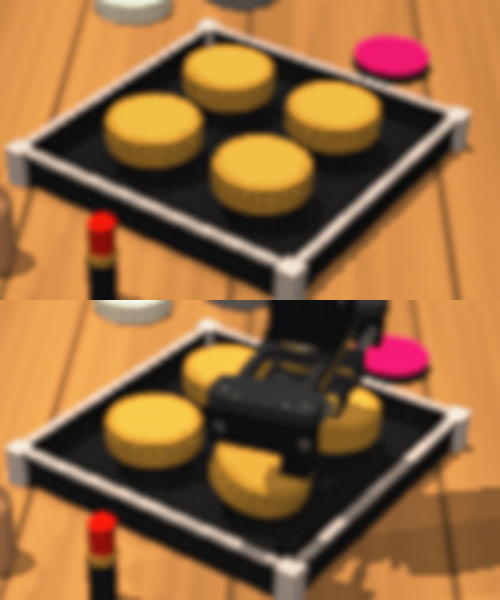

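The picture shows C tipping clearly: its front-left edge is up and its right side is down under the fingers, at about (265,475) in the crop. C is the loose cover. I'll back off, move to its centre and let it level.

>>> send_rows(xyz=[[0,0,-2],[0,0,-5],[0,0,-10],[0,0,-14],[-8,0,-14],[-17,0,-14],[-25,0,-14],[-25,0,-14],[-25,0,-14],[-25,0,-14]], dr=[[0,0,0],[0,0,0],[0,0,0],[0,0,0],[0,0,0],[0,0,0],[0,0,0],[0,0,0],[0,0,0],[0,0,0]])

```text
time: 5.98
position: [0.5551, 0.2199, 0.0747]
tool_rot: [-0.48, -3.104, 0.001]
ft_force: [0.1, 0.7, -0.3]
grip_width: 0.01
grip_force: 0.0
```

```bash
python3 st.py
```

```text
5.9833 [0.5551 0.2199 0.0747] [-4.80486711e-01 -3.10382181e+00  6.48237207e-04] [ 0.07558917  0.74131244 -0.29219606] 0.010176263845340917
A [-96.5 -24.8   9.1]
B [ -70.7 -121.2    9.2]
C [-0.   0.4  9.2]
D [ 25.4 -95.7   9.2]
```

>>> send_rows(xyz=[[0,0.4,3],[0,0.4,6],[0,0.4,8],[0,0.4,9],[0,0.4,9.5],[0,0.4,10],[0,0.4,10.5],[0,0.4,11],[0,0.4,11.5],[0,0.4,12]], dr=[[0,0,0],[0,0,0],[0,0,0],[0,0,0],[0,0,0],[0,0,0],[0,0,0],[0,0,0],[0,0,0],[0,0,0]])

```text
time: 6.82
position: [0.5549, 0.2207, 0.0641]
tool_rot: [-0.48, -3.104, -0.0]
ft_force: [-3.1, -0.5, 6.7]
grip_width: 0.007
grip_force: 3.7
```

>>> send_rows(xyz=[[0,0,0.5],[0,0,1],[0,0,1.5],[0,0,2],[0,0,2.5],[0,0,3],[0,0,3.5],[0,0,4],[0,0,4],[0,0,4]], dr=[[0,0,0],[0,0,0],[0,0,0],[0,0,0],[0,0,0],[0,0,0],[0,0,0],[0,0,0],[0,0,0],[0,0,0]])

```text
time: 7.65
position: [0.5549, 0.2207, 0.06]
tool_rot: [-0.48, -3.104, -0.0]
ft_force: [-3.8, -1.1, 7.8]
grip_width: 0.004
grip_force: 3.4
```

>>> send_rows(xyz=[[0,0,0.5],[0,0,1],[0,0,1.5],[0,0,2],[0,0,2.5],[0,0,3],[0,0,3],[0,0,3],[0,0,3],[0,0,3]], dr=[[0,0,0],[0,0,0],[0,0,0],[0,0,0],[0,0,0],[0,0,0],[0,0,0],[0,0,0],[0,0,0],[0,0,0]])

```text
time: 8.48
position: [0.555, 0.2207, 0.0589]
tool_rot: [-0.48, -3.104, -0.001]
ft_force: [-7.5, -2.7, 18.3]
grip_width: 0.007
grip_force: 8.9
```

```bash
python3 st.py; python3 - <<'E'
from h import *
b=get_image("side")[:,:,::-1]
cv2.imwrite("pics/p2.png",cv2.resize(b[180:270,190:340],None,fx=4,fy=4,interpolation=2))
E
```

```text
8.4833 [0.555  0.2207 0.0589] [-4.79645595e-01 -3.10361638e+00 -9.99528129e-04] [-7.52537292 -2.72985425 18.28163225] 0.006731758494596935
A [-96.8 -25.6  -6.7]
B [ -71.  -122.    -6.7]
C [-0.3 -0.3 -6.6]
D [ 25.1 -96.4  -6.6]
```

View pics/p2.png

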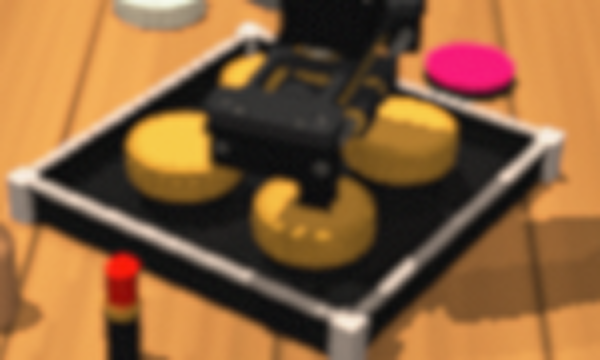

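C at (315,220) now sits level and lower, and the force has risen to 18 N at about 6.7 mm down, which is the stop. One slightly firmer push, then I retreat straight up.

>>> send_rows(xyz=[[0,0,0.5],[0,0,1],[0,0,1.5],[0,0,1.5],[0,0,1.5],[0,0,0],[0,0,-3],[0,0,-8],[0,0,-15],[0,0,-25]], dr=[[0,0,0],[0,0,0],[0,0,0],[0,0,0],[0,0,0],[0,0,0],[0,0,0],[0,0,0],[0,0,0],[0,0,0]])

```text
time: 9.37
position: [0.5548, 0.2203, 0.0808]
tool_rot: [-0.48, -3.103, 0.002]
ft_force: [-0.0, -0.6, -0.0]
grip_width: 0.004
grip_force: 0.0
```

>>> send_rows(xyz=[[0,0,-25],[0,0,-50],[0,0,-75],[25,15,-90],[60,35,-90],[95,55,-90],[130,75,-90],[160,95,-90],[180,105,-90],[180,105,-90]], dr=[[0,0,0],[0,0,0],[0,0,0],[0,0,0],[0,0,0],[0,0,0],[0,0,0],[0,0,0],[0,0,0],[0,0,0]])

```text
time: 10.2
position: [0.4102, 0.3806, 0.1718]
tool_rot: [-0.465, -3.105, -0.004]
ft_force: [-0.0, 1.1, -0.3]
grip_width: 0.002
grip_force: 0.0
```

```bash
python3 - <<'E'
from h import *
b=get_image("side")[:,:,::-1]; a=cv2.imread("pics/side0.png")
cv2.imwrite("pics/p3.png",cv2.resize(np.vstack([i[185:285,180:340] for i in (a,b)]),None,fx=3,fy=3,interpolation=2))
im=get_image("top"); m=gold(im); m[:120]=0;m[260:]=0;m[:,:150]=0
n,l,st,ce=cv2.connectedComponentsWithStats(m)
for i in range(1,n):
    if st[i,4]>150: print(ce[i],st[i])
print(get_state()["ft_force"],get_state()["position"])
E
```

```text
[222.9982548  165.32809773] [210 152  27  27 573]
[253.33676976 183.81099656] [240 171  28  27 582]
[204.03972366 195.80138169] [191 183  27  27 579]
[234.37333333 214.215     ] [221 201  28  28 600]
[-0.70000756 -0.20182884 -0.02503121] [0.41503382 0.37564974 0.1716048 ]
```

View pics/p3.png

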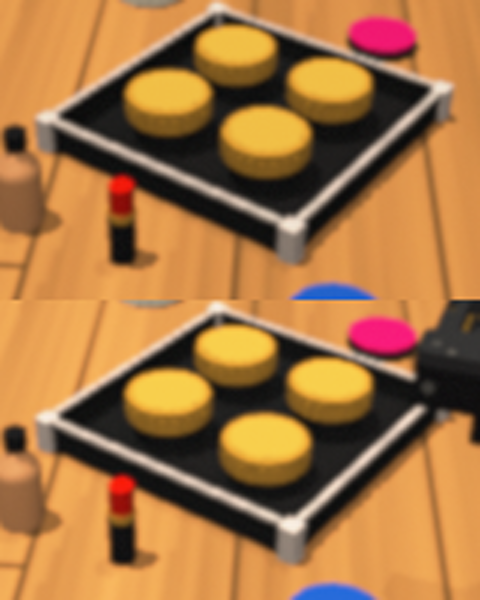

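C, at (265,448), is lower and level. The other covers and the bystanders haven't moved, and the arm is clear.

```bash
python3 -c "
from bench import *
print(close_job())"
```

```text
the job is handed in; nothing more can be done
None
```

I found the loose cover (C, at about x 0.555, y 0.220 m; it was the first one I pressed, so the other three were not touched), tipped it visibly, and pushed it about 7 mm down to its stop, where it sits level; the job is handed in, with no verdict returned.

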